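# Find the tilting lid on the bench service box and open it

## Robot

A 6-joint arm with a two-finger parallel gripper is mounted at the origin on a cart in front of the work surface, level with it; the furniture and walls round the work are solid. World frame = base frame: x ahead of the robot, y to its left, z up, the work surface at z = 0. Lengths are in mm, angles in degrees, forces in N, time in s.
With the tool pointing down it reaches from about 350 to 850 mm from the base axis. Payload 8.1 kg.
Tool frame: the origin (TCP) lies midway between the tips of the shut fingers; the grasp point (between the pads) lies 19 mm behind it; x points along the fingers, y is the direction in which the jaws open and shut, and the axes are right-handed (so a half turn about x gives the same grasp; the last joint's range is limited). The gripper opens to 85 mm and grips with 20 to 120 N. Pads are 22 mm wide; open, the fingers measure 114 mm over their backs; the gripper's body (76 mm by 85 mm) begins 54 mm behind the grasp point. The pads swing forward as they close: fully open they stand 13 mm farther back than shut.
Start: joints at [71.138, 7.471, 85.268, -0, 87.261, -4.893], TCP at [144.813, 582.267, 231.292] pointing down, gripper open.
Joint ranges: [-169.43, 169.43], [-51.17, 129.36], [1.28, 143.12], [-76.62, 256.62], [0, 156.53], [-152.29, 152.29]. Speed limits (degrees/s): [136.94, 136.94, 159.86, 180, 180, 180].

## Interface

Orientations are given as [roll, pitch, yaw] about the fixed x, y, z axes, in that order (R = Rz(yaw) Ry(pitch) Rx(roll)).
In Python, from bench import sense, snapshot, hand_in gives the robot as it stands.
- The arm moves only by the tool drive_tool, never from a script. Its argument "deltas" is a list of rows, each a list of 7 numbers: the closure in counts, from 0 (fully open) to 255 (shut), then the shift along the tool's x, y, z in m, then the turn, a rotation vector about the tool's x, y, z in rad. A call has exactly 10 rows; each row is the pose to reach, as a shift and turn from the pose commanded when the call began, along the tool's axes at that moment; what a row does not reach only later rows make up. A row lasts 1/12 s, in which the tool goes at most 41.7 mm and 7.16 degrees, less where a joint would pass 70% of its speed; a pose out of reach is approached as far as the arm can. A call with a gripper value outside its range is refused whole. The fingers move at their own pace and stop on an object; "squeeze" is the grip in N (left out, the last holds). Time passes only in rows, so rows that repeat a pose let the fingers close, or fill a call up. It gives the time, the measured TCP pose, the force and the opening at its end, in the units of the state.
- sense(): the state, without advancing time (a new reading comes with each control period).
- snapshot(name): name is "side" or "top" or "wrist"; returns a dict with "frame" (384x512x3 uint8, blue, green, red), "fx", "fy", "cx", "cy" (pixels), "rvec" (rotation vector, rad) and "tvec" (3), from world to camera coordinates, as OpenCV has them. Camera axes: x right, y down, z forward; pixel columns grow to the right and rows downward; lengths in mm; the calibration is good to about 2 mm. A picture is of the moment at which its call begins. There is no depth.
- hand_in(): hands the job in, once; it reports no verdict.
The state is a dict: "time": time; "joint_pos": joint angles; "qd": joint speeds; "joint_efforts": joint torques, N m; "tool_pos": TCP position; "tcp_rot": TCP orientation; "ft_force": force on the tool from outside, world axes, zero at the start; "wrist_torque": the same for the moment, N m; "finger_gap": finger opening in mm.
Only numpy, scipy, OpenCV 4.12 (cv2) and the standard library are available. Lean on these libraries where they do the work, as an engineer would, in place of code of your own. Each camera call takes 0.05 s, during which the arm holds its last target.

## Task

The grey service box on the desk has four identical metal cover plates: three are blanking plates, and one is the tilting lid over the compressed-air coupling. With the fingertips, press gently on the ribbed end of one plate after another until you find the one that rocks, then push its raised plain edge up and over towards the ribbed side until the lid stands fully open against its stop. Do not force a blanking plate through its clips, and leave the loose bushes and the brass drift where they lie.

Things in the scene. Friction and masses are not known exactly. Their poses are not given: they have to be found in the camera images.
- service_box: Grey metal box fixed to the desk, 88 (x) x 196 (y) x 46 mm high; origin at the centre of its underside, z up. Four cover plates lie in a row along its y axis, flush with its top; bays under them over 30 mm deep. Its -x side is the plain side, its +x side the ribbed side. A hose nipple sticks 21 mm out of its -y end, which points away from the robot.
- plate_1 (a point): Centre of the top face of the first cover plate (nearest the robot, box y = +69 mm), 46 mm above the desk; axes as the box. All plates look the same: 74 mm long in x, 43 mm wide in y, 5 mm thick, four thin black ribs across the last 19 mm at the +x end, the -x end plain. Which plate is the tilting lid changes from start to start.
- plate_2 (a point): The same for the second plate, 46 mm further on (box y = +23 mm). The tilting lid, whichever it is, turns on a pin along the box's y axis, 8 mm from its centre towards the ribbed end and 2.5 mm below its top face; its plain edge is 45 mm from the pin, its ribbed edge 29 mm. Pressed on the plain end it does not move.
- plate_3 (a point): The same for the third plate (box y = -23 mm). Pressing the tilting lid's ribbed end (best 24 mm from the plate's centre) with 2 to 4 N makes that end dip into the bay and the plain edge rise; 6 mm of dip lifts the plain edge 15 mm or more. A stiff hinge (0.02 N m) keeps it where it is left.
- plate_4 (a point): The same for the fourth plate (farthest from the robot, box y = -69 mm). A blanking plate sits on foam strips: wherever it is pressed it gives straight down, about 1 mm for each 6 N, and comes back up flush when let go.
- tilting_lid (a joint): Opening angle of the tilting lid, whichever plate it is, rad: 0 shut and flush, grows as the ribbed end dips and the plain end swings up and over towards +x, 1.57 upright, 1.75 at its stop, where it leans back and stays.
- blank_a (a joint): How far one of the blanking plates is pushed down, m: 0 flush; at 0.004 (about 24 N) it is forced through its clips.
- blank_b (a joint): The same for another blanking plate.
- blank_c (a joint): The same for the last blanking plate.
- loose_bush: Loose sintered bush standing on the desk, 36 mm wide, 36 mm high, origin at the centre of its underside. Bystander.
- short_bush: Loose short bush standing on the desk, 34 mm wide, 20 mm high, origin at the centre of its underside. Bystander.
- drift: Loose brass hexagon drift lying on the desk, 135 mm long along its y axis, 15 mm thick, origin at the middle of its underside. Bystander.
Mind the look-alikes: they are no part of the job. What is shaped like the part that bears blank_a but blue is not meant.

How it is judged:
By the outcome, as a careful person would: the job done as asked, in the order asked, and still so for the second after the job is handed in, with the robot touching nothing.
It also fails if it takes over 46 s, if anything falls off the work surface, if the arm or the gripper's body presses on something with over 40 N, if the wrist force passes 120 N, or if a joint passes its speed limit or range.

## Working session

There is one attempt and no reset: what is moved stays moved. The work goes in short steps, Python scripts to look and compute and a tool call to move; the robot and the scene stay as the last step left them, time stands still between calls to the robot, and variables do not carry over. Pictures are saved under pics/ and viewed, and the job is handed in when it is done.

Besides the shell and the picture viewer there is one more tool, called by a JSON object that holds its "api" and its "payload". drive_tool: Moves the arm, as the interface text tells. Its arguments: {"type":"object","properties":{"deltas":{"type":"array","items":{"type":"array","items":{"type":"number"}}},"squeeze":{"type":"number"}},"required":["deltas"]}

```bash
mkdir -p pics; ls; cat > h.py <<'E'
import numpy as np,cv2,pickle
from bench import sense,snapshot,hand_in
def snap(n,f):
    s=snapshot(n); cv2.imwrite('pics/'+f+'.png',s['frame']); pickle.dump(s,open('pics/'+f+'.pkl','wb')); return s
def ray(s,u,v,z):
    R,_=cv2.Rodrigues(np.array(s['rvec'],float)); t=np.array(s['tvec'],float).ravel()
    d=R.T@np.array([(u-s['cx'])/s['fx'],(v-s['cy'])/s['fy'],1]); c=-R.T@t
    return c+d*(z-c[2])/d[2]
def proj(s,P):
    R,_=cv2.Rodrigues(np.array(s['rvec'],float)); q=R@np.array(P,float)+np.array(s['tvec'],float).ravel()
    return s['fx']*q[0]/q[2]+s['cx'],s['fy']*q[1]/q[2]+s['cy']
E
python3 - <<'E'
from h import *
print(sense())
for n in('top','side','wrist'): snap(n,n+'0')
E
```

```text
pics
{'time': 0.0, 'joint_pos': array([ 7.11399181e+01,  7.51399652e+00,  8.53304718e+01, -1.36902046e-04,
        8.72629993e+01, -4.89406310e+00]), 'qd': array([-0.0049878 , -0.02756013, -0.07449116, -0.02849101,  0.1009162 ,
       -0.01824519]), 'joint_efforts': array([-1.58514515e-03, -5.69388878e+01, -5.00562251e+01, -5.38383358e-05,
        1.44779854e-02, -1.42601536e-05]), 'tool_pos': array([144.61361462, 581.72864828, 230.24461056]), 'tcp_rot': array([ -94.8211644 ,   89.89253236, -108.78717648]), 'ft_force': array([-0.05309576, -0.1054256 ,  0.95726666]), 'wrist_torque': array([ 0.00183694, -0.0068778 ,  0.00306914]), 'finger_gap': 85.61751843888803}
```

View pics/top0.png

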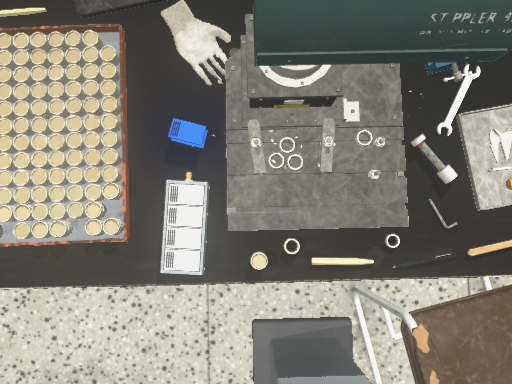

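View pics/side0.png

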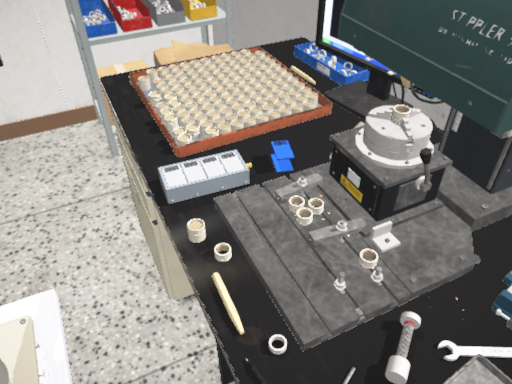

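View pics/wrist0.png

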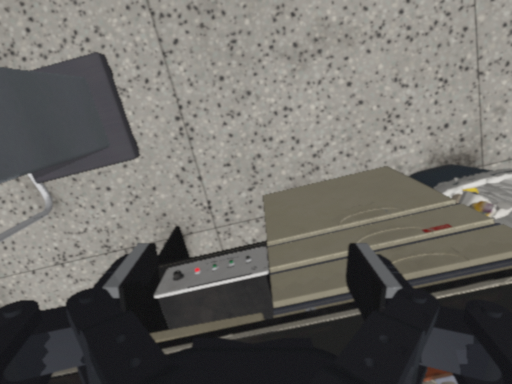

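```bash
python3 - <<'E'
from h import *
for n in('top','side'):
    s=pickle.load(open(f'pics/{n}0.pkl','rb')); 
    R,_=cv2.Rodrigues(np.array(s['rvec'],float)); print(n,s['fx'],-R.T@np.array(s['tvec']).ravel(), R[2])
    print(proj(s,[0,0,0]),proj(s,[600,0,0]),proj(s,[600,300,0]))
s=pickle.load(open('pics/top0.pkl','rb')); f=s['frame']
cv2.imwrite('pics/topc.png',cv2.resize(f[165:280,150:220],None,fx=5,fy=5,interpolation=cv2.INTER_CUBIC))
s=pickle.load(open('pics/side0.pkl','rb')); f=s['frame']
cv2.imwrite('pics/sidec.png',cv2.resize(f[140:205,150:260],None,fx=7,fy=7,interpolation=cv2.INTER_CUBIC))
E
```

```text
top 457.5421804246586 [ 506.79885933  184.68125481 1010.8698223 ] [ 0.08473916 -0.01421507 -0.99630177]
(np.float64(340.58452837736667), np.float64(466.0250608275709)) (np.float64(329.83679941162006), np.float64(183.43802091977443)) (np.float64(194.75767304475414), np.float64(186.4738750515929))
side 436.6601337423387 [ 278.67934306 -460.99548702  668.34379096] [ 0.32810339  0.68415652 -0.65136627]
(np.float64(-40.194116809688694), np.float64(400.33760848714667)) (np.float64(303.6021940184644), np.float64(264.2742770211137)) (np.float64(240.83537093573898), np.float64(177.75105813006923))
```

View pics/topc.png

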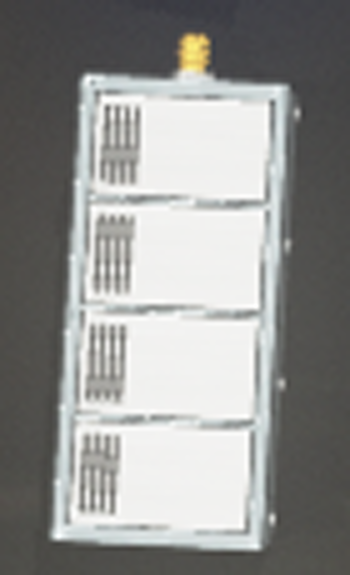

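View pics/sidec.png

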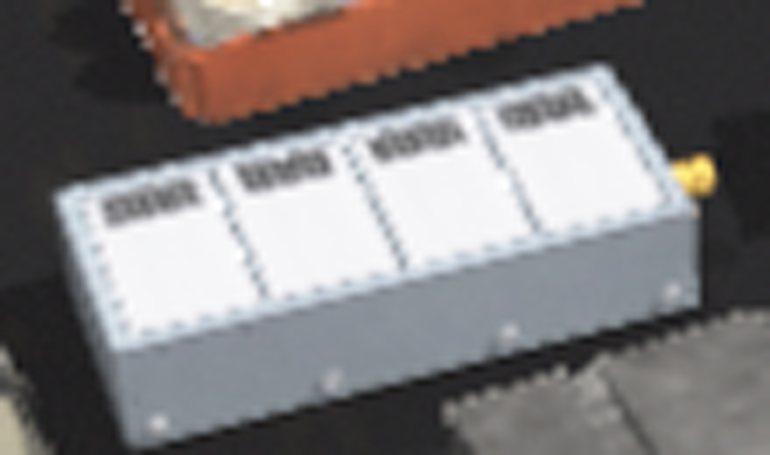

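```bash
cat > fit.py <<'E'
from h import *
from scipy.optimize import least_squares
T=pickle.load(open('pics/top0.pkl','rb'));S=pickle.load(open('pics/side0.pkl','rb'))
C=lambda a,b:(a*44,b*98,46)
obs=[(T,C(1,-1),166.4,180.6),(T,C(-1,-1),207.6,182.6),(T,C(1,1),160.6,272.6),(T,C(-1,1),203,274.6),
(S,C(-1,1),166.4,189.7),(S,C(1,1),158.1,167.1),(S,C(1,-1),237.1,149.7),(S,C(-1,-1),249.6,169.7)]
def W(p,q):
    c,s=np.cos(p[2]),np.sin(p[2]); return np.array([p[0]+c*q[0]-s*q[1],p[1]+s*q[0]+c*q[1],q[2]])
f=lambda p:np.concatenate([np.subtract(proj(s,W(p,q)),(u,v)) for s,q,u,v in obs])
r=least_squares(f,[500,350,np.pi/2])
if __name__=='__main__':
    print(r.x[:2],np.degrees(r.x[2]),r.fun.round(1))
    for y in(69,23,-23,-69):
        print(y,[W(r.x,(x,y,46)).round(1)[:2] for x in(-37,0,24,37)])
E
python3 fit.py
```

```text
[512.30514964 317.14149028] 85.87516146758632 [ 0.2 -1.7  0.6 -1.7 -0.1 -0.1 -0.2 -0.  -1.1  0.7 -1.1  0.5 -0.9 -0.4
 -0.6  0. ]
69 [array([440.8, 285.2]), array([443.5, 322.1]), array([445.2, 346. ]), array([446.1, 359. ])]
23 [array([486.7, 281.9]), array([489.4, 318.8]), array([491.1, 342.7]), array([492. , 355.7])]
-23 [array([532.6, 278.6]), array([535.2, 315.5]), array([537. , 339.4]), array([537.9, 352.4])]
-69 [array([578.5, 275.3]), array([581.1, 312.2]), array([582.9, 336.1]), array([583.8, 349.1])]
```

```bash
cat >> h.py <<'E'
from scipy.spatial.transform import Rotation as Ro
def R0():
    return Ro.from_euler('xyz',sense()['tcp_rot'],degrees=True)
def to(P,R,cmd):  # world target, from commanded pose
    return cmd[1].inv().apply(np.array(P)-cmd[0])/1000, (cmd[1].inv()*R).as_rotvec()
E
python3 - <<'E'
from h import *
r=R0(); print(r.as_matrix().round(4))
a=np.radians(85.875)
bx=np.array([np.cos(a),np.sin(a),0]);by=np.array([-np.sin(a),np.cos(a),0])
x=np.array([0,0,-1.])
for sg in(1,-1):
    y=sg*by; z=np.cross(x,y); R=Ro.from_matrix(np.c_[x,y,z])
    print(to([445.5,347,75],R,(np.array([144.813,582.267,231.292]),r)), np.degrees((r.inv()*R).as_rotvec()))
E
```

```text
[[-4.000e-04  2.414e-01  9.704e-01]
 [-1.400e-03  9.704e-01 -2.414e-01]
 [-1.000e+00 -1.500e-03 -1.000e-04]]
(array([ 0.15649792, -0.15550466,  0.34859306]), array([-1.74255838e+00, -1.37879686e-03,  1.03498905e-03])) [-9.98412408e+01 -7.89992410e-02  5.93005045e-02]
(array([ 0.15649792, -0.15550466,  0.34859306]), array([1.39903362e+00, 9.87510133e-04, 1.31554616e-03])) [8.01587216e+01 5.65801629e-02 7.53752427e-02]
```

{"api": "drive_tool", "payload": {"deltas": [[255,0.012,-0.0155,0.0349,0.12,0,0],[255,0.024,-0.031,0.0697,0.24,0,0],[255,0.036,-0.0466,0.1046,0.36,0,0],[255,0.048,-0.0622,0.1394,0.48,0,0],[255,0.06,-0.0778,0.1743,0.6,0,0],[255,0.072,-0.0933,0.2092,0.72,0,0],[255,0.084,-0.1089,0.244,0.84,0,0],[255,0.096,-0.1244,0.2789,0.96,0,0],[255,0.108,-0.14,0.3137,1.08,0,0],[255,0.12,-0.1555,0.3486,1.2,0,0]], "squeeze": 20}}

```text
time: 0.98
tool_pos: [446.6, 345.7, 110.6]
tcp_rot: [-85.1, 90.0, -168.2]
ft_force: [1.2, 0.3, -0.3]
finger_gap: 0.1
```

{"api": "drive_tool", "payload": {"deltas": [[255,0.01,0,0,0.08,0,0],[255,0.025,0,0,0.16,0,0],[255,0.04,0,0,0.199,0,0],[255,0.053,0,0,0.199,0,0],[255,0.053,0,0,0.199,0,0],[255,0.053,0,0,0.199,0,0],[255,0.053,0,0,0.199,0,0],[255,0.053,0,0,0.199,0,0],[255,0.053,0,0,0.199,0,0],[255,0.053,0,0,0.199,0,0]]}}

```text
time: 1.82
tool_pos: [446.0, 347.7, 59.3]
tcp_rot: [126.5, 89.9, 32.4]
ft_force: [-1.0, 0.3, 0.2]
finger_gap: -0.2
```

```bash
python3 - <<'E'
from h import *
s=sense();print(s['time'],s['tool_pos'],s['ft_force']);print(R0().as_matrix().round(3))
for n in('side','top'):
    a=snap(n,n+'1'); u,v=proj(a,s['tool_pos']); print(n,u,v)
    f=a['frame'];u,v=int(u),int(v);cv2.imwrite('pics/'+n+'1c.png',cv2.resize(f[max(0,v-60):v+60,u-80:u+80],None,fx=5,fy=5,interpolation=cv2.INTER_CUBIC))
E
```

```text
1.8167 [446.04130674 347.69355756  59.27006449] [-1.02508772  0.26958836  0.16615632]
[[ 0.001  0.997 -0.071]
 [ 0.001 -0.071 -0.997]
 [-1.     0.001 -0.001]]
side 170.56835250178287 164.5712286891558
top 169.15734093676656 258.995936723038
```

View pics/side1c.png

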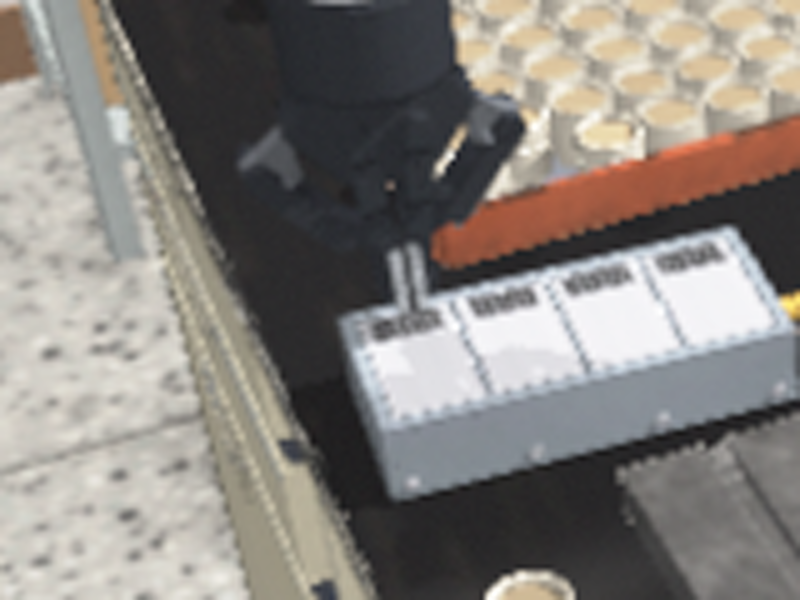

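View pics/top1c.png

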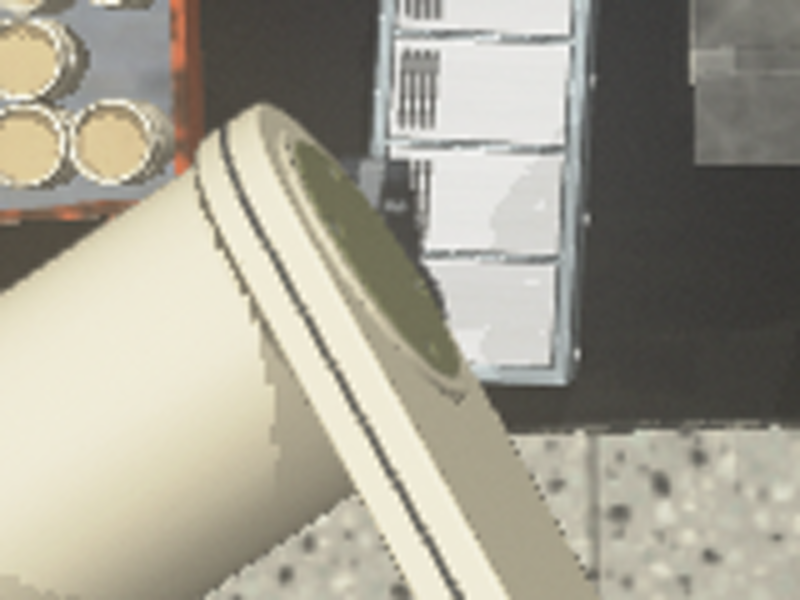

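{"api": "drive_tool", "payload": {"deltas": [[255,0.004,0,0,0,0,0],[255,0.008,0,0,0,0,0],[255,0.01,0,0,0,0,0],[255,0.011,0,0,0,0,0],[255,0.012,0,0,0,0,0],[255,0.013,0,0,0,0,0],[255,0.013,0,0,0,0,0],[255,0.013,0,0,0,0,0],[255,0.013,0,0,0,0,0],[255,0.013,0,0,0,0,0]]}}

```text
time: 2.75
tool_pos: [445.7, 347.3, 45.5]
tcp_rot: [127.4, 90.0, 33.3]
ft_force: [-2.4, -0.7, 3.3]
finger_gap: -0.2
```

```bash
python3 - <<'E'
from h import *
s=sense();print(s['time'],s['tool_pos'],s['ft_force'],s['wrist_torque'],s['joint_efforts'])
E
```

```text
2.75 [445.709928   347.30064739  45.51374095] [-2.41705251 -0.68767048  3.30820969] [-0.16298093  0.24513872  0.01799614] [-5.67863637e-02 -5.39710701e+01 -4.41245306e+01  2.42309453e-02
 -6.44796118e-01  9.06263922e-04]
```

{"api": "drive_tool", "payload": {"deltas": [[255,0.0005,0,0,0,0,0],[255,0.001,0,0,0,0,0],[255,0.0015,0,0,0,0,0],[255,0.0015,0,0,0,0,0],[255,0.0015,0,0,0,0,0],[255,0.0015,0,0,0,0,0],[255,0.0015,0,0,0,0,0],[255,0.0015,0,0,0,0,0],[255,0.0015,0,0,0,0,0],[255,0.0015,0,0,0,0,0]]}}

```text
time: 3.58
tool_pos: [445.8, 347.3, 44.5]
tcp_rot: [122.8, 90.0, 28.6]
ft_force: [-4.4, -2.0, 7.7]
finger_gap: -0.1
```

```bash
python3 - <<'E'
from h import *
s=sense();print(s['time'],s['tool_pos'],s['ft_force'],s['wrist_torque'],s['joint_efforts'])
E
```

```text
3.5833 [445.78185438 347.34438947  44.53004141] [-4.39746889 -2.01429576  7.69223196] [-0.45849102  0.65948468 -0.01615074] [-1.15597970e-01 -5.15991855e+01 -4.30534422e+01  7.32559129e-02
 -1.63330246e+00 -3.28211776e-03]
```

{"api": "drive_tool", "payload": {"deltas": [[255,-0.006,0,0,0,0,0],[255,-0.01,0.012,0,0,0,0],[255,-0.01,0.034,0,0,0,0],[255,-0.01,0.046,0,0,0,0],[255,-0.007,0.046,0,0,0,0],[255,-0.003,0.046,0,0,0,0],[255,-0.0015,0.046,0,0,0,0],[255,0,0.046,0,0,0,0],[255,0,0.046,0,0,0,0],[255,0,0.046,0,0,0,0]]}}

```text
time: 4.42
tool_pos: [490.8, 344.1, 43.7]
tcp_rot: [-81.4, 90.0, -175.5]
ft_force: [1.8, 1.0, 0.7]
finger_gap: -0.1
```

```bash
python3 - <<'E'
from h import *
s=sense();print(s['time'],s['tool_pos'],s['ft_force'],s['wrist_torque'])
E
```

```text
4.4167 [490.80678296 344.0668185   43.66751875] [1.75862895 1.02879988 0.65603807] [ 0.0764112  -0.19171576  0.00446679]
```

{"api": "drive_tool", "payload": {"deltas": [[255,0.001,0,0,0,0,0],[255,0.002,0,0,0,0,0],[255,0.003,0,0,0,0,0],[255,0.004,0,0,0,0,0],[255,0.004,0,0,0,0,0],[255,0.004,0,0,0,0,0],[255,0.004,0,0,0,0,0],[255,0.004,0,0,0,0,0],[255,0.004,0,0,0,0,0],[255,0.004,0,0,0,0,0]]}}

```text
time: 5.25
tool_pos: [491.4, 344.1, 39.7]
tcp_rot: [-144.4, 90.0, 121.5]
ft_force: [-1.0, 2.0, 2.1]
finger_gap: 0.4
```

```bash
python3 - <<'E'
from h import *
s=sense();print(s['time'],s['tool_pos'],s['ft_force'],s['wrist_torque'])
for n in('side',):
    a=snap(n,n+'2'); u,v=proj(a,s['tool_pos']); print(n,u,v)
    f=a['frame'];u,v=int(u),int(v);cv2.imwrite('pics/'+n+'2c.png',cv2.resize(f[max(0,v-60):v+60,u-80:u+80],None,fx=5,fy=5,interpolation=cv2.INTER_CUBIC))
E
```

```text
5.25 [491.35880105 344.06266336  39.74820399] [-0.99316352  2.01568973  2.06788192] [0.43653039 0.23436085 0.00318787]
side 190.67475643962797 166.86629141685563
```

View pics/side2c.png

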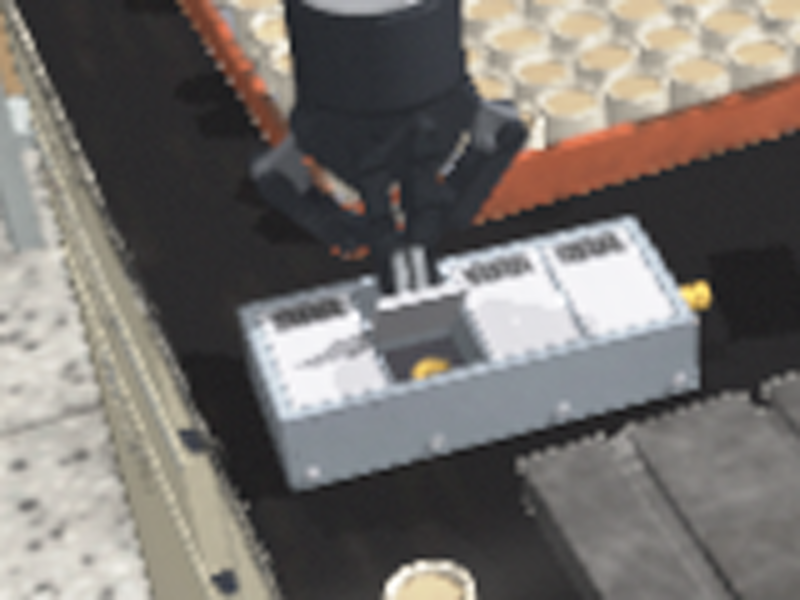

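```bash
python3 - <<'E'
from fit import *
s=pickle.load(open('pics/side2.pkl','rb'))
print((110+380/5,106+305/5),(110+460/5,106+295/5))
for d in (25,30,35,40,45,50,55,60):
    t=np.radians(d)
    e=lambda y:(8-45*np.cos(t)+2.5*-np.sin(t)*0,y,43.5+45*np.sin(t))
    print(d,np.round(proj(s,W(r.x,e(44))),1),np.round(proj(s,W(r.x,e(2))),1),np.round(e(23),1))
a=r.x[2]; d=np.array([491.4,344.1])-r.x[:2]
print('tool in box',np.array([[np.cos(a),np.sin(a)],[-np.sin(a),np.cos(a)]])@d)
E
```

```text
(186.0, 167.0) (202.0, 165.0)
25 [187.2 175.8] [205.4 171.4] [-32.8  23.   62.5]
30 [186.8 174.1] [205.1 169.7] [-31.  23.  66.]
35 [186.4 172.3] [204.7 168. ] [-28.9  23.   69.3]
40 [186.  170.6] [204.3 166.3] [-26.5  23.   72.4]
45 [185.6 168.9] [203.8 164.6] [-23.8  23.   75.3]
50 [185.1 167.2] [203.4 162.9] [-20.9  23.   78. ]
55 [184.6 165.5] [202.9 161.3] [-17.8  23.   80.4]
60 [184.1 163.9] [202.4 159.7] [-14.5  23.   82.5]
tool in box [25.38497482 22.79012026]
```

{"api": "drive_tool", "payload": {"deltas": [[255,-0.025,0,0,0,0,0],[255,-0.06,0,0,0,0,0],[255,-0.082,0,0.01,0,0,0],[255,-0.082,0,0.045,0,0,0],[255,-0.082,0,0.08,0,0,0],[255,-0.075,0,0.096,0,0,0],[255,-0.045,0,0.096,0,0,0],[255,-0.022,0,0.096,0,0,0],[255,-0.022,0,0.096,0,0,0],[255,-0.022,0,0.096,0,0,0]]}}

```text
time: 6.13
tool_pos: [482.9, 247.1, 60.2]
tcp_rot: [-58.9, 89.7, -153.0]
ft_force: [0.4, -1.0, 0.6]
finger_gap: -0.3
```

```bash
python3 - <<'E'
from h import *
s=sense();print(s['time'],s['tool_pos'],s['ft_force'],s['wrist_torque'])
for n in('side',):
    a=snap(n,n+'3'); u,v=proj(a,s['tool_pos']); print(n,u,v)
    f=a['frame'];u,v=int(u),int(v);cv2.imwrite('pics/'+n+'3c.png',cv2.resize(f[max(0,v-60):v+60,u-80:u+80],None,fx=5,fy=5,interpolation=cv2.INTER_CUBIC))
E
```

```text
6.1333 [482.92565407 247.09967133  60.18044231] [ 0.39306433 -0.99757399  0.60251433] [ 0.01107068 -0.02317287 -0.04618574]
side 200.82801300326432 184.94618696189457
```

View pics/side3c.png

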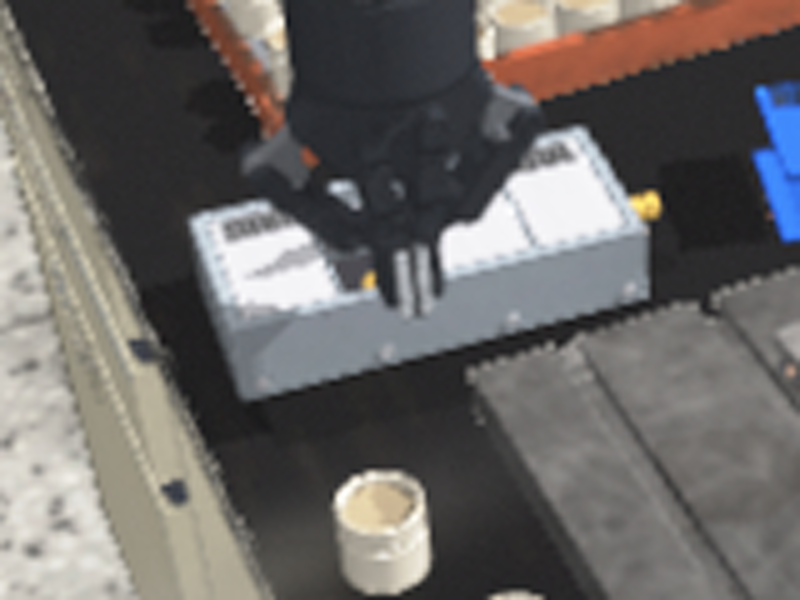

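{"api": "drive_tool", "payload": {"deltas": [[255,0,0,-0.018,0,0,0],[255,0,0,-0.032,0,0,0],[255,-0.001,0,-0.037,0,0,0],[255,-0.003,0,-0.042,0,0,0],[255,-0.005,0,-0.047,0,0,0],[255,-0.007,0,-0.052,0,0,0],[255,-0.009,0,-0.057,0,0,0],[255,-0.01,0,-0.062,0,0,0],[255,-0.01,0,-0.067,0,0,0],[255,-0.01,0,-0.067,0,0,0]]}}

```text
time: 7.02
tool_pos: [489.4, 315.9, 71.9]
tcp_rot: [155.5, 90.0, 61.4]
ft_force: [-0.4, 0.2, -0.3]
finger_gap: 0.1
```

```bash
python3 - <<'E'
from h import *
s=sense();print(s['time'],s['tool_pos'],s['ft_force'],s['wrist_torque'])
for n in('side',):
    a=snap(n,n+'4'); u,v=proj(a,s['tool_pos']); print(n,u,v)
    f=a['frame'];u,v=int(u),int(v);cv2.imwrite('pics/'+n+'4c.png',cv2.resize(f[max(0,v-60):v+60,u-80:u+80],None,fx=5,fy=5,interpolation=cv2.INTER_CUBIC))
E
```

```text
7.0167 [489.44519477 315.88850009  71.93017735] [-0.4326626   0.24199387 -0.28955919] [-0.02163124  0.04083861 -0.00626699]
side 192.52924509499144 162.64216247187903
```

View pics/side4c.png

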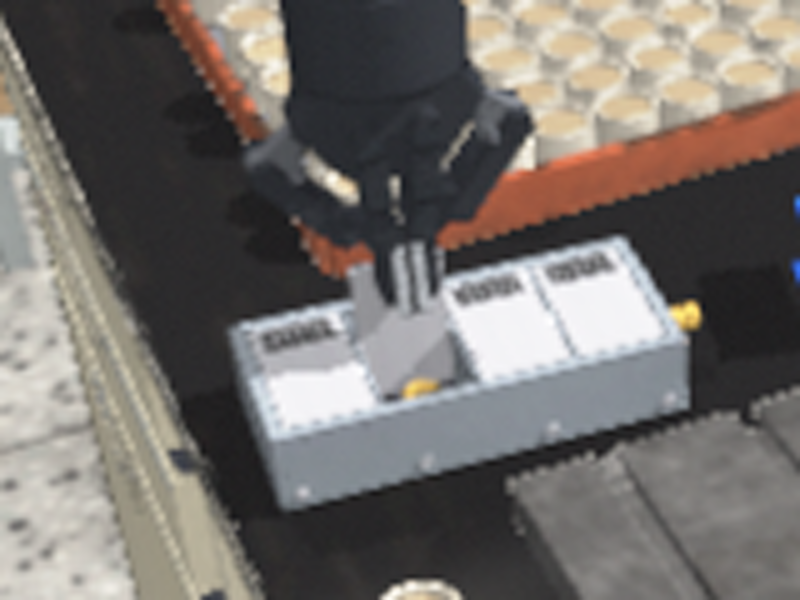

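{"api": "drive_tool", "payload": {"deltas": [[255,0,0,-0.001,0,0,0],[255,0,0,-0.002,0,0,0],[255,0,0,-0.003,0,0,0],[255,0,0,-0.004,0,0,0],[255,0,0,-0.004,0,0,0],[255,0,0,-0.004,0,0,0],[255,0,0,-0.004,0,0,0],[255,0,0,-0.004,0,0,0],[255,0,0,-0.004,0,0,0],[255,0,0,-0.004,0,0,0]]}}

```text
time: 7.9
tool_pos: [489.7, 319.0, 71.8]
tcp_rot: [127.7, 90.0, 33.5]
ft_force: [-0.6, -0.0, -0.2]
finger_gap: -0.3
```

```bash
python3 - <<'E'
from h import *
s=sense();print(s['time'],s['tool_pos'],s['ft_force'],s['wrist_torque'])
E
```

```text
7.9 [489.67571408 318.96511357  71.81862799] [-0.64841181 -0.04398434 -0.16363969] [-0.01238384  0.02012192 -0.00959632]
```

{"api": "drive_tool", "payload": {"deltas": [[255,0,0,-0.001,0,0,0],[255,0,0,-0.002,0,0,0],[255,0,0,-0.003,0,0,0],[255,0,0,-0.003,0,0,0],[255,0,0,-0.003,0,0,0],[255,0,0,-0.003,0,0,0],[255,0,0,-0.003,0,0,0],[255,0,0,-0.003,0,0,0],[255,0,0,-0.003,0,0,0],[255,0,0,-0.003,0,0,0]]}}

```text
time: 8.73
tool_pos: [489.8, 321.7, 71.7]
tcp_rot: [-15.2, 90.0, -109.3]
ft_force: [0.8, -5.7, 0.5]
finger_gap: -0.3
```

```bash
python3 - <<'E'
from h import *
s=sense();print(s['time'],s['tool_pos'],s['ft_force'],s['wrist_torque'])
for n in('side',):
    a=snap(n,n+'5'); u,v=proj(a,s['tool_pos']); print(n,u,v)
    f=a['frame'];u,v=int(u),int(v);cv2.imwrite('pics/'+n+'5c.png',cv2.resize(f[max(0,v-60):v+60,u-80:u+80],None,fx=5,fy=5,interpolation=cv2.INTER_CUBIC))
E
```

```text
8.7333 [489.8490268  321.74025365  71.73165773] [ 0.83441095 -5.72591936  0.52798625] [-0.76269563  0.0070376  -0.04696122]
side 191.8459174710581 161.27109511977338
```

View pics/side5c.png

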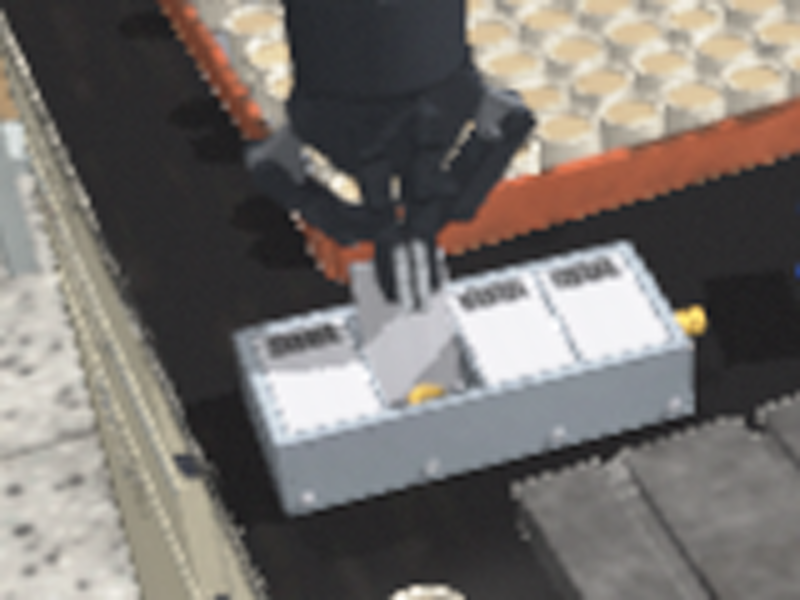

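{"api": "drive_tool", "payload": {"deltas": [[255,0,0,-0.0005,0,0,0],[255,0,0,-0.001,0,0,0],[255,0,0,-0.0015,0,0,0],[255,0,0,-0.0015,0,0,0],[255,0,0,-0.0015,0,0,0],[255,0,0,-0.0015,0,0,0],[255,0,0,-0.0015,0,0,0],[255,0,0,-0.0015,0,0,0],[255,0,0,-0.0015,0,0,0],[255,0,0,-0.0015,0,0,0]]}}

```text
time: 9.62
tool_pos: [489.9, 322.1, 71.7]
tcp_rot: [-12.7, 89.9, -106.8]
ft_force: [-1.5, -10.8, 4.1]
finger_gap: 0.0
```

```bash
python3 - <<'E'
from h import *
s=sense();print(s['time'],s['tool_pos'],s['ft_force'],s['wrist_torque'])
E
```

```text
9.6167 [489.88775495 322.05198512  71.65586351] [ -1.4702177  -10.75771805   4.07401851] [-1.76901721  0.21049659  0.04045754]
```

{"api": "drive_tool", "payload": {"deltas": [[255,0,0,0.005,0,0,0],[255,0,0,0.02,0,0,0],[255,0,0,0.05,0,0,0],[255,-0.03,0,0.08,0,0,0],[255,-0.07,0,0.11,0,0,0],[255,-0.1,0,0.14,0,0,0],[255,-0.12,-0.02,0.17,0,0,0],[255,-0.12,-0.05,0.19,0,0,0],[255,-0.12,-0.05,0.19,0,0,0],[255,-0.12,-0.05,0.19,0,0,0]]}}

```text
time: 10.45
tool_pos: [425.9, 137.2, 192.9]
tcp_rot: [120.8, 89.8, 26.6]
ft_force: [0.1, -0.0, 0.0]
finger_gap: -0.0
```

```bash
python3 - <<'E'
from fit import *
s=sense();print(s['time'],s['tool_pos'],s['ft_force'])
for n in('side','top'):
    a=snap(n,n+'6'); u,v=proj(a,[505,330,50])
    f=a['frame'];u,v=int(u),int(v);cv2.imwrite('pics/'+n+'6c.png',cv2.resize(f[max(0,v-60):v+60,u-80:u+80],None,fx=5,fy=5,interpolation=cv2.INTER_CUBIC)); print(u-80,max(0,v-60))
    for d in(90,95,100):
        t=np.radians(d);e=lambda y:(8-45*np.cos(t),y,43.5+45*np.sin(t))
        print(n,d,[(5*(np.array(proj(a,W(r.x,e(y))))-(u-80,v-60))).round() for y in (44,2)])
E
```

```text
10.45 [425.90125957 137.24171146 192.9303104 ] [ 0.08929838 -0.03476367  0.03564224]
117 105
side 90 [array([321., 256.]), array([412., 235.])]
side 95 [array([319., 251.]), array([409., 231.])]
side 100 [array([317., 248.]), array([407., 227.])]
98 169
top 90 [array([391., 396.]), array([398., 290.])]
top 95 [array([382., 395.]), array([388., 290.])]
top 100 [array([372., 395.]), array([379., 289.])]
```

View pics/side6c.png

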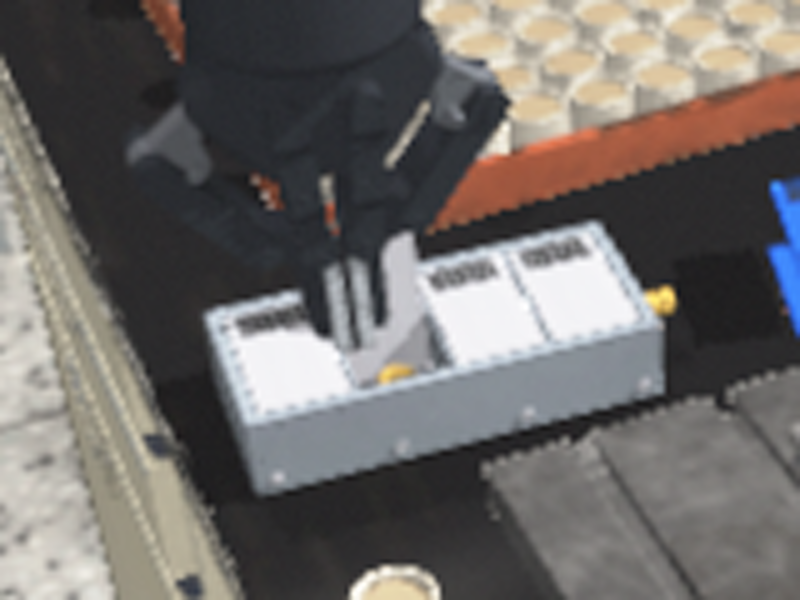

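View pics/top6c.png

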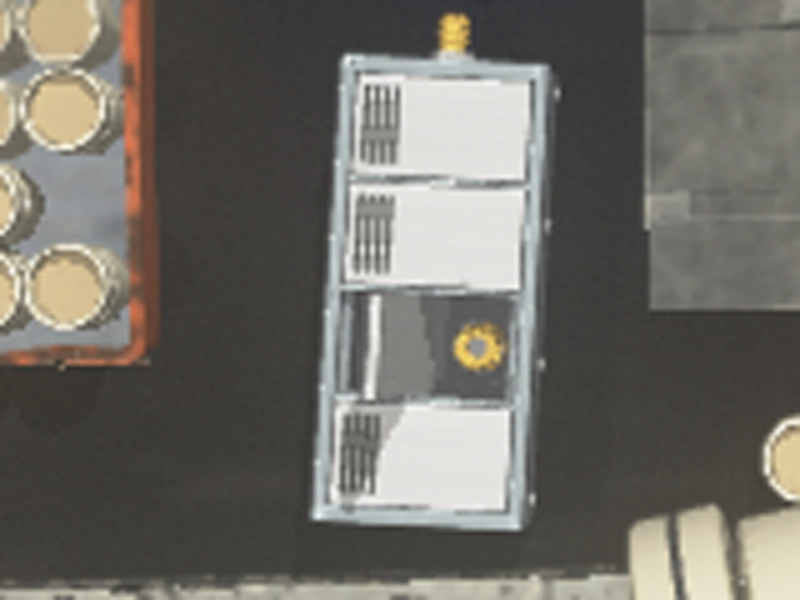

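```bash
python3 -c "
from bench import *
print(hand_in())"
```

```text
the job is handed in; nothing more can be done
None
```

The tilting lid was plate 2. It now stands fully open against its stop, and I handed the job in at about 10.5 s.

- **Finding the lid:** Pressing plate 1's ribbed end took 7.7 N about 1.5 mm down. It behaved like a blanking plate on foam, well under the 24 N that would force its clips. Plate 2 dipped about 6 mm under 2 N or less, and the side picture showed it tilted about 45°. I did not need to press plates 3 and 4.
- **Opening it:** I pushed the raised plain edge over from the plain side until the force rose sharply, to 5.7 N and then 10.8 N with almost no further travel. That is the lid meeting its stop.
- **Last checks:** With the arm backed off and reading about 0 N, the top picture puts the lid's edge where an opening of about 100° would, which matches the stop at 1.75 rad. Plates 1, 3 and 4 look flush.
- **Bystanders:** I moved nowhere near the bushes or the drift, but I did not measure their positions afterwards. No check failed or disagreed.

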